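# Clamp the sharpening stone in its holder

## Robot

A 6-joint arm with a two-finger parallel gripper is mounted at the origin on the work surface. World frame = base frame: x ahead of the robot, y to its left, z up, the work surface at z = 0. Lengths are in m, angles in rad, forces in N, time in s.
With the tool pointing down it reaches from about 0.225 to 0.875 m from the base axis. Payload 3.4 kg.
Tool frame: the origin (TCP) lies between the finger pads; the fingertips stand 11 mm ahead of it and the grasp point (between the pads) lies 8 mm behind it; z points along the fingers, y is the line along which they close (so a half turn about z gives the same grasp; the last joint's range is limited). The gripper opens to 85 mm and grips with 20 to 120 N. Pads are 22 mm wide; open, the fingers measure 114 mm over their backs; the gripper's body (76 mm by 85 mm) begins 54 mm behind the grasp point. The pads swing forward as they close: fully open they stand 13 mm farther back than shut.
Start: joints at [-1.299, 0.276, 1.505, -0, 1.361, -0.121], TCP at [0.22, -0.531, 0.242] pointing down, gripper open.
Joint ranges: [-2.89, 2.89], [-0.75, 2.08], [0.22, 2.7], [-1.18, 4.32], [0.11, 2.71], [-2.7, 2.7]. Speed limits (rad/s): [2.57, 2.57, 3.14, 3.14, 3.14, 3.14].

## Interface

Orientations are given as a unit quaternion [w, x, y, z].
In Python, from rig import sensors, eyes, manip gives the robot as it stands.
- The arm moves only by the tool drive_tool, never from a script. Its argument "deltas" is a list of rows, each an object with "linear": the shift along the world's x, y, z in mm, a list of three; "twist": the turn about the world's z in degrees; "claw": the opening, from 0 (shut) to 1 (fully open). In form: [{"linear": [tx, ty, tz], "twist": twist, "claw": claw}, ...]. A call has 1 to 12 rows; each row is the pose to reach, as a shift and turn from the pose commanded when the call began; what a row does not reach only later rows make up. A row lasts 1/12 s, in which the tool goes at most 41.7 mm and 7.16 degrees, less where a joint would pass 70% of its speed; a pose out of reach is approached as far as the arm can. A call with a gripper value outside its range is refused whole. The fingers move at their own pace and stop on an object; "squeeze" is the grip in N (left out, the last holds). Time passes only in rows, so rows that repeat a pose let the fingers close. It gives the time, the measured TCP pose, the force, the opening and the grip force at its end, in the units of the state.
- sensors.get_state(): the state, without advancing time (a new reading comes with each control period).
- eyes.get_image(name): name is "side" or "top" or "wrist"; returns the picture (400x640x3 uint8, red, green, blue); there is no depth.
- eyes.camera_model(name): a dict with "intrinsics" (3x3 intrinsics, pixels), "R" (3x3) and "t" (3): a world point X has camera coordinates R X + t. Camera axes: x right, y down, z forward; pixel columns grow to the right and rows downward; lengths in m; the calibration is good to about 2 mm. The wrist camera is an equidistant fisheye: a pixel r from the principal point sees the ray r / f radians off the axis. A picture is of the moment at which its call begins: read the wrist's pose just before it. camera_model takes no time and is no camera call; for the wrist camera it gives the pose at the moment of the call.
- manip.sign_off(): hands the job in; it is judged then, once.
The state is a dict: "clock": time; "qpos": joint angles; "qd": joint speeds; "effort": joint torques, N m; "position": TCP position; "ee_rot": TCP orientation; "contact_force": force on the tool from outside, world axes, zero at the start; "moment": the same for the moment, N m; "width": finger opening in m; "gripper_force": force on a finger pad.
Only numpy, scipy, OpenCV 4.12 (cv2) and the standard library are available. Lean on these libraries where they do the work, as an engineer would, in place of code of your own. Each camera call takes 0.05 s, during which the arm holds its last target. There are 200 camera calls.

## Task

Slide the grey sharpening stone along its wooden holder until its end is fully home against the end stop under the clamp. Then turn the black T-handle clockwise until rising resistance shows that the foot has the stone firmly clamped, and let go; do not crank on beyond that, since overtightening cracks the stone, and leave the other things on the worktop where they are.

Things in the scene. Friction and masses are not known exactly. Their poses are not given: they have to be found in the camera images.
- holder: Wooden stone holder, fixed: bed 225 x 85 mm, top 12 mm above the worktop, guide rails (top at 22 mm) along a 59 mm wide channel, end stop at its +x end. Origin: on the worktop under the middle of where the seated stone lies. +x: the way the stone slides in; z up. Bed from x = -110 to +115 mm, stop face at x = +90, upright screw axis at x = +66, y = 0.
- stop (a point): Middle of the end stop's face, 24.5 mm above the worktop (the stop itself is 28 mm high); same axes as the holder.
- clamp: Steel clamp head fixed on the holder: column behind the stop, 34 mm wide arm over the bed's end (top with boss 84 to 88 mm above the worktop), a round 20 mm rubber-faced foot on the screw below it. Origin near the holder's, 0 to 4 mm up: the head's height differs from start to start. Axes as the holder's. The foot starts a few mm above the stone's level; its height is not measured.
- tee_grip (a point): Centre of the black plastic T-handle's bar on top of the upright screw: 80 mm long (this point's x), 14 mm thick (y), 18 mm high, flat sides; z up. At the start 124 to 128 mm above the worktop, bar in line with the holder's x. A 13 mm round hub, then a 10 mm screw below it. About 30 mm free under the bar. Screws down 3.0 mm per rad, so the hand must follow down.
- tee (a joint): Turn of the T-handle, rad: 0 at the start, grows clockwise from above (tightening), at most 5.5. Free turning takes under 0.05 N m. The foot meets the stone at 0.8 to 2.2 rad, not measured; then it presses about 70 N more per rad. Torque in the hand: 0.008 to 0.010 N m per N while turning, about 0.003 per N when held still. Firm: 20 to 65 N; above 90 N the stone cracks. Stays tight when let go.
- stone: Grey sharpening stone, loose, 180 x 55 x 25 mm, about 0.55 kg, lying flat in the holder's channel. Origin: centre of its underside; x along it towards the stop, z up. Starts 40 to 60 mm short of the stop, not yet under the foot, its outer end jutting out over the end of the bed.
- stone_inner (a point): Middle of the stone's inner end face (the one that goes against the stop), half-way up.
- stone_outer (a point): Middle of the stone's outer end face (the one to push on), half-way up, 24.5 mm above the worktop; axes as the stone's.
- turntable: Bystander: round white plastic turntable, 220 mm across, with four glass tumblers on it, 111 mm high in all. Origin: centre of its underside.
- cap: Bystander: loose red plastic cap, 38 mm across, 16 mm high. Origin: centre of its underside.
- spoon_rest: Bystander: stainless steel spoon rest, tray 100 x 79 x 12 mm with a flat handle to its -x, 205 mm long in all. Origin: centre of the tray's underside.
- acrylic_box: Bystander: clear acrylic box 104 x 134 x 78 mm with a round push-button release on its lid, 87 mm high in all. Origin: centre of its underside.
Not all that is in view belongs to the job. Leave any blue look-alike of the stone alone.

How it is judged:
By the outcome, as a careful person would: the job done as asked, in the order asked, and still so for the second after the job is handed in, with the robot touching nothing.
It also fails if it takes over 72 s, if anything falls off the work surface, if the arm or the gripper's body presses on something with over 40 N, if the wrist force passes 120 N, or if a joint passes its speed limit or range.

## Working session

There is one attempt and no reset: what is moved stays moved. The work goes in short steps, Python scripts to look and compute and a tool call to move; the robot and the scene stay as the last step left them, time stands still between calls to the robot, and variables do not carry over. Pictures are saved under pics/ and viewed, at most 10 in all, crops included, and the job is handed in when it is done.

Besides the shell and the picture viewer there is one more tool, called as name([rows], argument=value, ...), one row to a line, values as JSON. drive_tool: Moves the arm, as the interface text tells. Its arguments: {"type":"object","properties":{"deltas":{"type":"array","items":{"type":"object","properties":{"linear":{"type":"array","items":{"type":"number"}},"twist":{"type":"number"},"claw":{"type":"number"}}}},"squeeze":{"type":"number"}},"required":["deltas"]}

```bash
mkdir -p pics
cat > h.py <<'E'
import numpy as np, cv2
from rig import sensors, eyes, manip
def snap(n,f):
    m=eyes.camera_model(n); im=eyes.get_image(n); cv2.imwrite('pics/'+f,im[:,:,::-1]); return m,im
def ray(m,uv):
    K=np.array(m['intrinsics']);R=np.array(m['R']);t=np.array(m['t'])
    d=R.T@np.linalg.inv(K)@np.array([uv[0],uv[1],1.]); return -R.T@t,d
def onz(m,uv,z):
    c,d=ray(m,uv); return c+d*(z-c[2])/d[2]
def proj(m,X):
    p=np.array(m['intrinsics'])@(np.array(m['R'])@np.array(X)+np.array(m['t'])); return p[:2]/p[2]
E
python3 - <<'E'
from h import *
for n in('top','side'):
    m,im=snap(n,n+'0.png'); c,d=ray(m,(320,200)); print(n,c,d,im.shape,m['intrinsics'][0])
E
```

```text
top [0.38368707 0.14891558 1.24832478] [ 0.13915846 -0.0124871  -0.9901944 ] (400, 640, 3) [471.93907164   0.         320.94418523]
side [0.49460181 1.02347966 0.78802598] [ 0.05814722 -0.77710926 -0.62675947] (400, 640, 3) [462.34621949   0.         319.41438669]
```

View pics/top0.png

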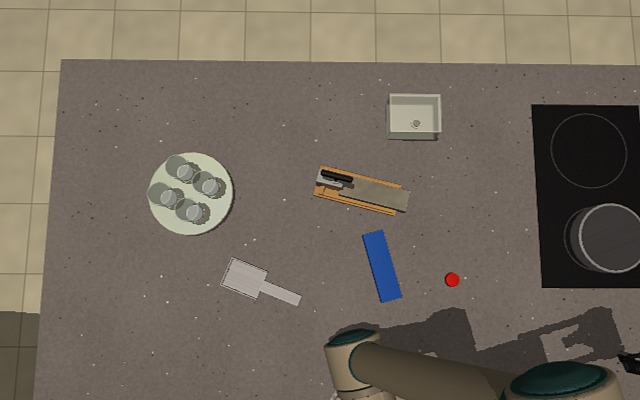

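View pics/side0.png

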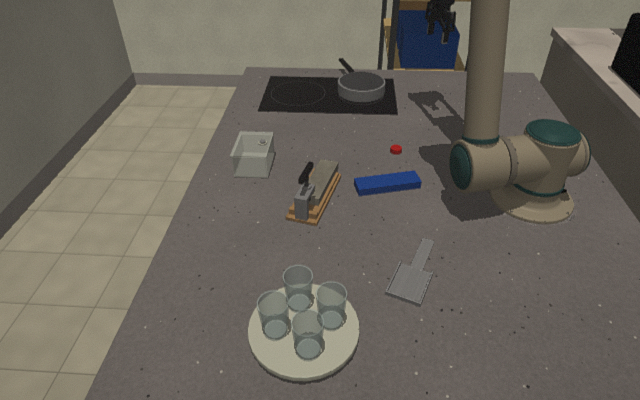

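The top view shows the holder at about (362,190). The clamp and black handle are at its left end (336,176), and the stone's outer end is at about (408,200). The side view shows the same layout, with the column nearest the camera at (304,205). I'll enlarge both.

Run:
```python
from h import *
a=cv2.imread('pics/top0.png')[155:225,305:420]; b=cv2.imread('pics/side0.png')[150:230,280:350]
a=cv2.resize(a,None,fx=6,fy=6,interpolation=2); b=cv2.resize(b,None,fx=6,fy=6,interpolation=2)
cv2.imwrite('pics/ca.png',a);cv2.imwrite('pics/cb.png',b)
```

```text
(no output)
```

View pics/ca.png

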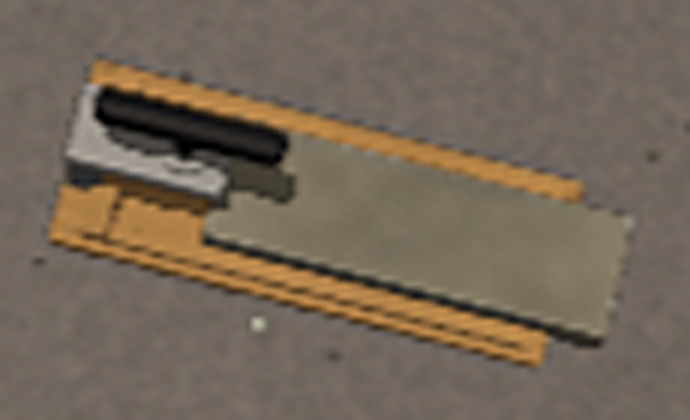

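View pics/cb.png

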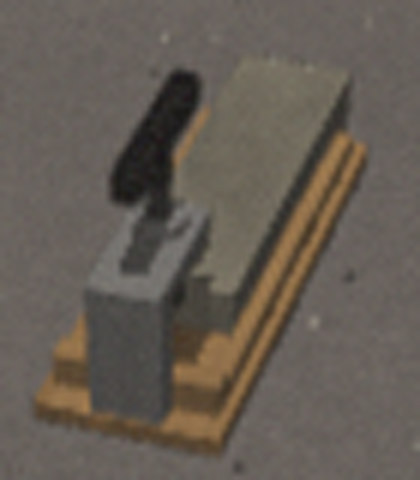

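The top crop shows the handle bar from (97,105) to (288,145). The stone's top corners are at (632,218), (603,335) and (205,237). Bed corners are at (52,238) and (540,362).

Run:
```python
from h import *
m=eyes.camera_model('top'); s=eyes.camera_model('side')
f=lambda x,y,z: onz(m,(x/6+305-.4,y/6+155-.4),z)
P=dict(h1=f(97,105,.135),h2=f(288,145,.135),hc=f(192,125,.135),so1=f(632,218,.037),so2=f(603,335,.037),si2=f(205,237,.037),bedL=f(52,238,.012),bedR=f(540,362,.012),rail=f(583,182,.022),railL=f(93,62,.022))
for k,v in P.items(): print(k,v.round(4), proj(s,v).round(1))
a=lambda p,q: np.degrees(np.arctan2(*(q-p)[[1,0]]))
print(a(P['h2'],P['h1']),a(P['so2'],P['si2']),a(P['bedR'],P['bedL']),a(P['rail'],P['railL']))
print('side handle px',280+155/6-.4,150+137/6-.4)
# triangulate handle centre
c1,d1=ray(m,(192/6+304.6,125/6+154.6));c2,d2=ray(s,(280+155/6-.4,150+137/6-.4))
A=np.c_[d1,-d2];x=np.linalg.lstsq(A,c2-c1,rcond=None)[0];print(c1+d1*x[0],c2+d2*x[1])
st=sensors.get_state();print(st)
```

```text
h1 [0.6078 0.1333 0.135 ] [300.4 178.2]
h2 [0.5921 0.0568 0.135 ] [309.7 160.5]
hc [0.5999 0.0952 0.135 ] [305.2 169.2]
so1 [ 0.5791 -0.1007  0.037 ] [319.5 158.5]
so2 [ 0.5279 -0.087   0.037 ] [336.8 161.7]
si2 [0.5697 0.0849 0.037 ] [318.1 198.2]
bedL [0.5727 0.1512 0.012 ] [315.2 222.2]
bedR [ 0.5187 -0.0638  0.012 ] [339.5 173.5]
rail [ 0.5975 -0.0825  0.022 ] [312.8 166. ]
railL [0.6499 0.1335 0.022 ] [285.5 213.4]
78.33744755290853 76.33646840792126 75.9220722712461 76.35536714333603
side handle px 305.43333333333334 172.43333333333334
[0.60182107 0.09477964 0.12533193] [0.59957203 0.09483943 0.12489218]
{'clock': 0.1, 'qpos': array([-1.29898197e+00,  2.76557910e-01,  1.50603008e+00, -1.34799335e-05,
        1.36071965e+00, -1.21006984e-01]), 'qd': array([-0.00019973, -0.00248184, -0.00209713,  0.00017683, -0.00206626,
       -0.00152361]), 'effort': array([ 1.65435926e-03, -4.17699373e+01, -2.46402651e+01, -1.35877021e-04,
        5.73945974e-03, -2.75141254e-06]), 'position': array([ 0.21996812, -0.53075438,  0.24150191]), 'ee_rot': array([-8.54560410e-04,  9.80772717e-01,  1.95151587e-01, -7.11687661e-05]), 'contact_force': array([-1.07022418,  0.28988594, -0.53198179]), 'moment': array([0.01954155, 0.00286581, 0.038771  ]), 'gripper_force': 0.0, 'width': 0.08547918734996014}
```

drive_tool([
  {"linear":[25,30,0],"twist":5,"claw":0},
  {"linear":[50,60,0],"twist":10,"claw":0},
  {"linear":[75,90,0],"twist":15,"claw":0},
  {"linear":[102,122,0],"twist":20,"claw":0},
  {"linear":[128,153,0],"twist":25,"claw":0},
  {"linear":[154,184,0],"twist":30,"claw":0},
  {"linear":[180,215,0],"twist":35,"claw":0},
  {"linear":[206,246,0],"twist":40,"claw":0},
  {"linear":[232,277,0],"twist":45,"claw":0},
  {"linear":[258,308,0],"twist":50,"claw":0},
  {"linear":[284,339,0],"twist":53.8,"claw":0},
  {"linear":[310,370,0],"twist":53.8,"claw":0},
], squeeze=60)

```text
clock: 1.1
position: [0.5308, -0.1593, 0.242]
ee_rot: [-0.0, 0.786, 0.619, -0.0]
contact_force: [1.1, -0.7, -0.4]
width: -0.0
gripper_force: 0.0
```

drive_tool([
  {"linear":[5,0,-30],"twist":0,"claw":0},
  {"linear":[10,0,-60],"twist":0,"claw":0},
  {"linear":[10,1,-95],"twist":0,"claw":0},
  {"linear":[10,1,-130],"twist":0,"claw":0},
  {"linear":[10,1,-165],"twist":0,"claw":0},
  {"linear":[10,1,-190],"twist":0,"claw":0},
  {"linear":[10,1,-205],"twist":0,"claw":0},
  {"linear":[10,1,-213],"twist":0,"claw":0},
  {"linear":[10,1,-213],"twist":0,"claw":0},
])

```text
clock: 1.85
position: [0.5387, -0.1596, 0.0273]
ee_rot: [-0.002, 0.786, 0.618, -0.001]
contact_force: [-0.7, -0.0, -0.4]
width: 0.0
gripper_force: 0.0
```

Run:
```python
from h import *
print(sensors.get_state()['position'],sensors.get_state()['qpos'])
m,im=snap('wrist','w1.png')
t,im=snap('top','t1.png')
cv2.imwrite('pics/t1c.png',cv2.resize(im[150:235,300:460,::-1],None,fx=5,fy=5,interpolation=2))
```

```text
[ 0.53870162 -0.15964961  0.02727952] [-4.11931927e-01  4.59493186e-01  1.82172288e+00 -3.42058190e-05
  8.64760766e-01 -1.72926168e-01]
```

View pics/w1.png

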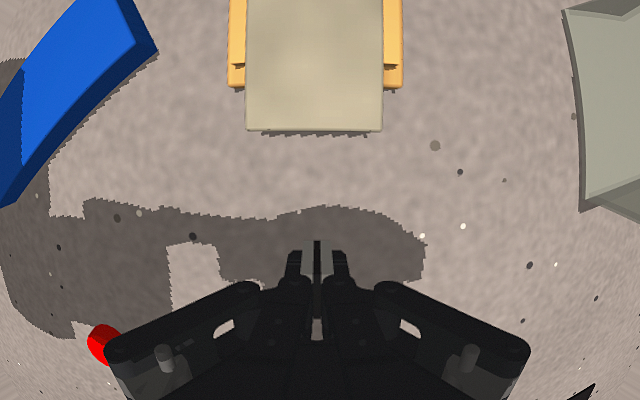

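The wrist view shows the shut fingers at column 317, in line with the stone. Its outer top edge runs from (246,130) to (382,130). Next I measure the gap and alignment.

```bash
cat >> h.py <<'E'
def wz(m,uv,z):
    K=np.array(m['intrinsics']);R=np.array(m['R']);t=np.array(m['t'])
    v=(np.array(uv,float)-K[:2,2])/K[0,0]; th=np.linalg.norm(v)
    d=R.T@np.r_[v/th*np.sin(th),np.cos(th)]; c=-R.T@t
    return c+d*(z-c[2])/d[2]
E
python3 - <<'E'
from h import *
m=eyes.camera_model('wrist')
u=np.array([.2368,.9715,0]);n=np.array([-.9715,.2368,0]);o=np.array([.585,.031,0])
for q,z in [((246,130),.037),((382,130),.037),((247,5),.037),((382,5),.037),((228,87),.012),((403,87),.012),((317,245),.0165)]:
    p=wz(m,q,z);print(q,p.round(4),'holder',((p-o)@u).round(4),((p-o)@n).round(4))
p=sensors.get_state()['position'];print('tcp',(p-o)@u,(p-o)@n)
E
```

```text
(246, 130) [ 0.5283 -0.0903  0.037 ] holder -0.1313 0.0264
(382, 130) [ 0.5816 -0.1034  0.037 ] holder -0.1313 -0.0286
(247, 5) [ 0.5411 -0.039   0.037 ] holder -0.0784 0.026
(382, 5) [ 0.5942 -0.0521  0.037 ] holder -0.0786 -0.0286
(228, 87) [ 0.5191 -0.067   0.012 ] holder -0.1108 0.0408
(403, 87) [ 0.6015 -0.0872  0.012 ] holder -0.1109 -0.044
(317, 245) [ 0.5422 -0.1547  0.0165] holder -0.1905 -0.0024
tcp -0.19651179111911904 -0.0021784663730749568
```

drive_tool([
  {"linear":[4.7,19.4,1],"twist":0,"claw":0},
  {"linear":[9.5,38.9,1],"twist":0,"claw":0},
  {"linear":[11.4,46.6,1],"twist":0,"claw":0},
  {"linear":[12.3,50.5,1],"twist":0,"claw":0},
  {"linear":[13.3,54.4,1],"twist":0,"claw":0},
  {"linear":[14.2,58.3,1],"twist":0,"claw":0},
  {"linear":[15.4,63.1,1],"twist":0,"claw":0},
  {"linear":[16.6,68.0,1],"twist":0,"claw":0},
  {"linear":[17.8,72.9,1],"twist":0,"claw":0},
  {"linear":[18.9,77.7,1],"twist":0,"claw":0},
  {"linear":[20.1,82.6,1],"twist":0,"claw":0},
])

```text
clock: 2.87
position: [0.5611, -0.0806, 0.0317]
ee_rot: [0.003, 0.786, 0.618, -0.001]
contact_force: [-2.0, -7.0, 3.4]
width: -0.0004
gripper_force: 3.4
```

drive_tool([
  {"linear":[0.5,1.9,0],"twist":0,"claw":0},
  {"linear":[0.9,3.9,0],"twist":0,"claw":0},
  {"linear":[0.9,3.9,0],"twist":0,"claw":0},
])

```text
clock: 3.12
position: [0.5621, -0.0762, 0.0317]
ee_rot: [0.002, 0.786, 0.618, -0.0]
contact_force: [-1.0, -5.7, 4.0]
width: -0.0001
gripper_force: 2.6
```

drive_tool([
  {"linear":[0.5,1.9,0],"twist":0,"claw":0},
  {"linear":[0.9,3.9,0],"twist":0,"claw":0},
  {"linear":[1.2,4.9,0],"twist":0,"claw":0},
  {"linear":[1.4,5.8,0],"twist":0,"claw":0},
  {"linear":[1.4,5.8,0],"twist":0,"claw":0},
])

```text
clock: 3.53
position: [0.5634, -0.0709, 0.0317]
ee_rot: [0.002, 0.786, 0.618, -0.0]
contact_force: [-1.3, -5.7, 3.2]
width: -0.0
gripper_force: 3.1
```

drive_tool([
  {"linear":[0.2,1,0],"twist":0,"claw":0},
  {"linear":[0.5,2,0],"twist":0,"claw":0},
  {"linear":[0.5,2,0],"twist":0,"claw":0},
])

```text
clock: 3.78
position: [0.5638, -0.0693, 0.0317]
ee_rot: [0.003, 0.786, 0.618, -0.001]
contact_force: [-1.8, -7.8, 3.9]
width: -0.0002
gripper_force: 3.8
```

drive_tool([
  {"linear":[0.2,1,0],"twist":0,"claw":0},
  {"linear":[0.2,1,0],"twist":0,"claw":0},
])

```text
clock: 3.95
position: [0.5638, -0.0692, 0.0317]
ee_rot: [0.003, 0.786, 0.619, -0.001]
contact_force: [-3.0, -10.2, 4.9]
width: -0.0
gripper_force: 5.4
```

drive_tool([
  {"linear":[0.5,2,0],"twist":0,"claw":0},
  {"linear":[1,4,0],"twist":0,"claw":0},
  {"linear":[1,4,0],"twist":0,"claw":0},
])

```text
clock: 4.2
position: [0.5639, -0.069, 0.0318]
ee_rot: [0.005, 0.785, 0.62, -0.004]
contact_force: [-5.9, -21.8, 4.4]
width: -0.0002
gripper_force: 11.6
```

Run:
```python
from h import *
m,im=snap('wrist','w2.png'); m2,s=snap('side','s2.png')
b=cv2.resize(s[150:230,275:355,::-1],None,fx=5,fy=5,interpolation=2)
cv2.imwrite('pics/v2.png',np.hstack([b,im[:,120:520,::-1]]))
```

```text
(no output)
```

View pics/v2.png

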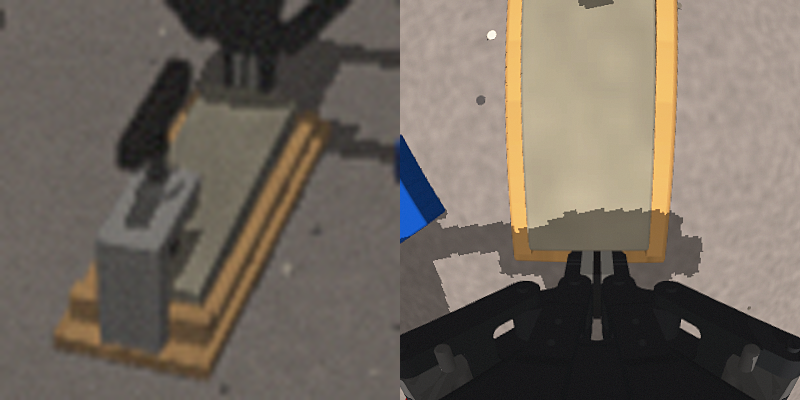

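The side view shows the stone's inner end against the stop, and push force rose to 22 N with no motion, so it is seated. Next I back off, rise and look at the handle.

drive_tool([
  {"linear":[-3,-12,0],"twist":0,"claw":0},
  {"linear":[-5,-20,10],"twist":0,"claw":0},
  {"linear":[-5,-20,45],"twist":0,"claw":0},
  {"linear":[-5,-20,80],"twist":0,"claw":0.3},
  {"linear":[-5,-20,115],"twist":0,"claw":0.6},
  {"linear":[-5,-20,150],"twist":0,"claw":0.6},
  {"linear":[-1,-2,172],"twist":0,"claw":0.6},
  {"linear":[7,30,180],"twist":0,"claw":0.6},
  {"linear":[15,62,180],"twist":0,"claw":0.6},
  {"linear":[23,98,180],"twist":0,"claw":0.6},
  {"linear":[23,98,180],"twist":0,"claw":0.6},
  {"linear":[23,98,180],"twist":0,"claw":0.6},
])

```text
clock: 5.3
position: [0.5872, 0.0387, 0.2111]
ee_rot: [0.0, 0.785, 0.619, 0.0]
contact_force: [-0.4, 0.1, -0.4]
width: 0.0512
gripper_force: 0.0
```

Run:
```python
from h import *
s=sensors.get_state();print(s['position'],s['qpos'],s['width'],s['moment'])
m,im=snap('wrist','w3.png')
```

```text
[0.5872239  0.03873936 0.21111952] [-5.26140663e-02  3.14127751e-01  1.52804095e+00  4.92633530e-04
  1.29855854e+00  1.83048099e-01] 0.051180385005042114 [-0.01076004 -0.07848999  0.03453115]
```

View pics/w3.png

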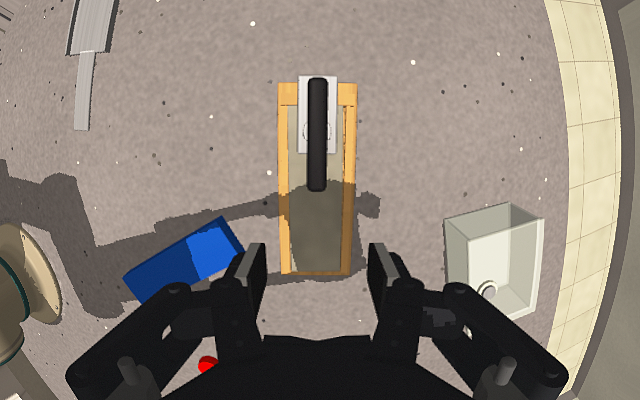

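The wrist view shows the bar from (317,78) to (317,191), parallel to the holder and centred between the open fingers at about column 317.

Run:
```python
from h import *
m=eyes.camera_model('wrist')
a=wz(m,(317.5,78),.135);b=wz(m,(317,191),.135);print(a,b,(a+b)/2,np.linalg.norm(a-b),np.degrees(np.arctan2(*(a-b)[[1,0]])))
```

```text
[0.6099569  0.12983533 0.135     ] [0.59156456 0.0552619  0.135     ] [0.60076073 0.09254862 0.135     ] 0.07680803830045085 76.14541495251665
```

drive_tool([
  {"linear":[7,28,0],"twist":0,"claw":0.6},
  {"linear":[14,55,0],"twist":0,"claw":0.6},
  {"linear":[14,55,-25],"twist":0,"claw":0.6},
  {"linear":[14,55,-55],"twist":0,"claw":0.6},
  {"linear":[14,55,-80],"twist":0,"claw":0.6},
  {"linear":[14,55,-92],"twist":0,"claw":0.6},
  {"linear":[14,55,-92],"twist":0,"claw":0.6},
  {"linear":[14,55,-92],"twist":0,"claw":0.6},
])

```text
clock: 6.02
position: [0.6009, 0.0906, 0.1181]
ee_rot: [-0.0, 0.787, 0.617, -0.001]
contact_force: [0.1, -0.5, 0.9]
width: 0.0512
gripper_force: 0.0
```

drive_tool([
  {"linear":[0,0,0],"twist":0,"claw":0.2},
  {"linear":[0,0,0],"twist":0,"claw":0.1},
  {"linear":[0,0,0],"twist":0,"claw":0},
  {"linear":[0,0,0],"twist":0,"claw":0},
  {"linear":[0,0,0],"twist":0,"claw":0},
  {"linear":[0,0,0],"twist":0,"claw":0},
], squeeze=50)

```text
clock: 6.52
position: [0.6004, 0.0921, 0.12]
ee_rot: [-0.0, 0.786, 0.618, -0.0]
contact_force: [-3.1, 0.3, 4.6]
width: 0.0129
gripper_force: 49.1
```

Run:
```python
from h import *
s=sensors.get_state();print(s['position'],s['qpos'],s['width'],s['moment'],s['contact_force'])
m,im=snap('wrist','w4.png')
```

```text
[0.60040832 0.09212732 0.12003222] [3.77096825e-02 4.12493337e-01 1.61568926e+00 8.19140213e-05
 1.11378016e+00 2.76695085e-01] 0.012946675155872446 [-0.02798172  0.58382418 -0.10009891] [-3.11508187  0.31316006  4.62771514]
```

View pics/w4.png

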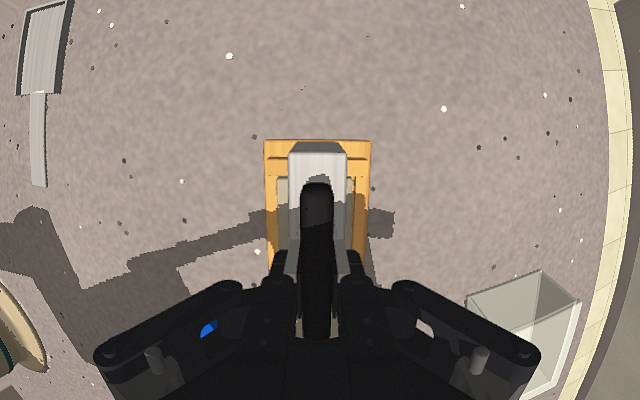

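Gripped: the bar is between the pads, width 12.9 mm. Now I turn it clockwise.

drive_tool([
  {"linear":[0,0.5,-0.2],"twist":-4,"claw":0},
  {"linear":[0,1,-0.4],"twist":-8,"claw":0},
  {"linear":[0,1.5,-0.6],"twist":-12,"claw":0},
  {"linear":[0,1.5,-0.8],"twist":-16,"claw":0},
  {"linear":[0,1.5,-1.0],"twist":-20,"claw":0},
  {"linear":[0,1.5,-1.3],"twist":-24,"claw":0},
  {"linear":[0,1.5,-1.5],"twist":-28,"claw":0},
  {"linear":[0,1.5,-1.7],"twist":-32,"claw":0},
  {"linear":[0,1.5,-1.9],"twist":-36,"claw":0},
  {"linear":[0,1.5,-2.1],"twist":-40,"claw":0},
])

```text
clock: 7.4
position: [0.5995, 0.0928, 0.1179]
ee_rot: [0.0, 0.951, 0.31, -0.001]
contact_force: [-5.4, -2.8, 6.0]
width: 0.0131
gripper_force: 49.3
```

```bash
cat > st.py <<'E'
from h import *
s=sensors.get_state();r=s['ee_rot'];y=np.degrees(2*np.arctan2(r[2],r[1]))-90
print('clk',s['clock'],s['position'].round(4),'cw turned',round(-13.7-y,1),'q6',np.degrees(s['qpos'][5]).round(1),'M',s['moment'].round(3),'F',s['contact_force'].round(1),'e6',s['effort'][5].round(3),s['width'].round(4))
E
python3 st.py
```

```text
Traceback (most recent call last):
  File "st.py", line 3, in <module>
    print('clk',s['clock'],s['position'].round(4),'cw turned',round(-13.7-y,1),'q6',np.degrees(s['qpos'][5]).round(1),'M',s['moment'].round(3),'F',s['contact_force'].round(1),'e6',s['effort'][5].round(3),s['width'].round(4))
                                                                                                                                                                                                            ^^^^^^^^^^^^^^^^
AttributeError: 'float' object has no attribute 'round'
```

```bash
sed -i "s/s\['width'\].round(4)/s['width']/" st.py; python3 st.py
```

```text
clk 7.4 [0.5995 0.0928 0.1179] cw turned 40.2 q6 56.2 M [-0.281  0.81   0.047] F [-5.4 -2.8  6. ] e6 -0.676 0.013102641689617426
```

drive_tool([
  {"linear":[-0.5,0,0.3],"twist":-2,"claw":0},
  {"linear":[-1,0,0.8],"twist":-4,"claw":0},
  {"linear":[-1.5,0,1.3],"twist":-6,"claw":0},
  {"linear":[-1.5,0,1.2],"twist":-8,"claw":0},
])

```text
clock: 7.73
position: [0.5992, 0.093, 0.1177]
ee_rot: [0.001, 0.97, 0.244, -0.0]
contact_force: [-0.8, -2.0, -3.1]
width: 0.0133
gripper_force: 49.0
```

```bash
python3 st.py
```

```text
clk 7.7333 [0.5992 0.093  0.1177] cw turned 48.1 q6 64.1 M [-0.215  0.085  0.033] F [-0.8 -2.  -3.1] e6 -0.313 0.01325507917506549
```

drive_tool([
  {"linear":[0,-0.3,0],"twist":-2,"claw":0},
  {"linear":[0,-0.5,-0.1],"twist":-4,"claw":0},
  {"linear":[0,-0.5,-0.2],"twist":-6,"claw":0},
  {"linear":[0,-0.5,-0.3],"twist":-8,"claw":0},
  {"linear":[0,-0.5,-0.4],"twist":-10,"claw":0},
  {"linear":[0,-0.5,-0.5],"twist":-12,"claw":0},
])

```text
clock: 8.23
position: [0.5991, 0.0932, 0.1171]
ee_rot: [-0.0, 0.99, 0.141, -0.0]
contact_force: [0.3, -0.4, -2.3]
width: 0.0128
gripper_force: 49.1
```

```bash
python3 st.py
```

```text
clk 8.2333 [0.5991 0.0932 0.1171] cw turned 60.1 q6 76.0 M [0.066 0.095 0.046] F [ 0.3 -0.4 -2.3] e6 -0.308 0.012793615068476868
```

drive_tool([
  {"linear":[0,0,-0.1],"twist":-2,"claw":0},
  {"linear":[0,0,-0.2],"twist":-4,"claw":0},
  {"linear":[0,0,-0.3],"twist":-6,"claw":0},
  {"linear":[0,0,-0.4],"twist":-8,"claw":0},
  {"linear":[0,0,-0.5],"twist":-10,"claw":0},
  {"linear":[0,0,-0.6],"twist":-12,"claw":0},
])

```text
clock: 8.73
position: [0.599, 0.0936, 0.1164]
ee_rot: [-0.0, 0.999, 0.037, -0.001]
contact_force: [-1.0, -0.2, -2.5]
width: 0.013
gripper_force: 49.1
```

```bash
python3 st.py
```

```text
clk 8.7333 [0.599  0.0936 0.1164] cw turned 72.1 q6 88.0 M [0.229 0.121 0.012] F [-1.  -0.2 -2.5] e6 -0.307 0.01300138495680351
```

drive_tool([
  {"linear":[0,0,-0.1],"twist":-2,"claw":0},
  {"linear":[0,0,-0.2],"twist":-4,"claw":0},
  {"linear":[0,0,-0.3],"twist":-6,"claw":0},
  {"linear":[0,0,-0.4],"twist":-8,"claw":0},
  {"linear":[0,0,-0.5],"twist":-10,"claw":0},
  {"linear":[0,0,-0.6],"twist":-12,"claw":0},
])

```text
clock: 9.23
position: [0.599, 0.0939, 0.1158]
ee_rot: [-0.001, 0.998, -0.068, -0.001]
contact_force: [-0.6, 1.3, -3.1]
width: 0.0129
gripper_force: 49.1
```

```bash
python3 st.py
```

```text
clk 9.2333 [0.599  0.0939 0.1158] cw turned 84.1 q6 100.0 M [0.298 0.086 0.07 ] F [-0.6  1.3 -3.1] e6 -0.289 0.012902220186806168
```

drive_tool([
  {"linear":[0,0,-0.1],"twist":-2,"claw":0},
  {"linear":[0,0,-0.2],"twist":-4,"claw":0},
  {"linear":[0,0,-0.3],"twist":-6,"claw":0},
  {"linear":[0,0,-0.4],"twist":-8,"claw":0},
  {"linear":[0,0,-0.5],"twist":-10,"claw":0},
  {"linear":[0,0,-0.6],"twist":-12,"claw":0},
])

```text
clock: 9.73
position: [0.5991, 0.0942, 0.1154]
ee_rot: [-0.001, 0.985, -0.172, -0.001]
contact_force: [-1.5, 3.4, -1.5]
width: 0.0131
gripper_force: 49.2
```

```bash
python3 st.py
```

```text
clk 9.7333 [0.5991 0.0942 0.1154] cw turned 96.1 q6 112.0 M [0.449 0.102 0.134] F [-1.5  3.4 -1.5] e6 -0.193 0.01308767556460175
```

drive_tool([
  {"linear":[0,0.2,-0.1],"twist":-2,"claw":0},
  {"linear":[0,0.4,-0.2],"twist":-4,"claw":0},
  {"linear":[0,0.6,-0.3],"twist":-6,"claw":0},
  {"linear":[0,0.8,-0.4],"twist":-8,"claw":0},
  {"linear":[0,0.8,-0.5],"twist":-10,"claw":0},
])

```text
clock: 10.15
position: [0.5992, 0.0945, 0.115]
ee_rot: [-0.0, 0.967, -0.257, -0.0]
contact_force: [0.1, 1.7, -0.8]
width: 0.013
gripper_force: 49.2
```

```bash
python3 st.py
```

```text
clk 10.15 [0.5992 0.0945 0.115 ] cw turned 106.0 q6 122.1 M [0.254 0.191 0.16 ] F [ 0.1  1.7 -0.8] e6 -0.112 0.01300157452052554
```

drive_tool([
  {"linear":[0,0.1,-0.1],"twist":-2,"claw":0},
  {"linear":[0,0.2,-0.2],"twist":-4,"claw":0},
  {"linear":[0,0.3,-0.3],"twist":-6,"claw":0},
  {"linear":[0,0.3,-0.4],"twist":-8,"claw":0},
  {"linear":[0,0.3,-0.5],"twist":-10,"claw":0},
])

```text
clock: 10.57
position: [0.5994, 0.0947, 0.1146]
ee_rot: [-0.0, 0.94, -0.34, -0.0]
contact_force: [-0.8, 2.2, -2.3]
width: 0.013
gripper_force: 49.3
```

```bash
python3 st.py
```

```text
clk 10.5667 [0.5994 0.0947 0.1146] cw turned 116.0 q6 132.1 M [0.253 0.115 0.274] F [-0.8  2.2 -2.3] e6 -0.033 0.01299211410039836
```

drive_tool([
  {"linear":[0,0.1,-0.1],"twist":-2,"claw":0},
  {"linear":[0,0.2,-0.2],"twist":-4,"claw":0},
  {"linear":[0,0.3,-0.3],"twist":-6,"claw":0},
  {"linear":[0,0.3,-0.4],"twist":-8,"claw":0},
])

```text
clock: 10.9
position: [0.5995, 0.0949, 0.1142]
ee_rot: [-0.0, 0.915, -0.404, -0.0]
contact_force: [-0.7, 0.9, -1.7]
width: 0.0131
gripper_force: 49.4
```

```bash
python3 st.py
```

```text
clk 10.9 [0.5995 0.0949 0.1142] cw turned 124.0 q6 140.1 M [0.163 0.108 0.353] F [-0.7  0.9 -1.7] e6 0.032 0.013095625780175785
```

Torque has risen by about 0.32 N m, which is about 35 N at the foot, so the stone is firm. I let go and rise.

drive_tool([
  {"linear":[0,0,0],"twist":0,"claw":0.2},
  {"linear":[0,0,0],"twist":0,"claw":0.5},
  {"linear":[0,0,0],"twist":0,"claw":0.5},
  {"linear":[0,0,0],"twist":0,"claw":0.5},
  {"linear":[0,0,15],"twist":0,"claw":0.5},
  {"linear":[0,0,40],"twist":0,"claw":0.5},
  {"linear":[0,0,75],"twist":0,"claw":0.5},
  {"linear":[0,0,110],"twist":0,"claw":0.5},
  {"linear":[0,0,125],"twist":0,"claw":0.5},
  {"linear":[0,0,125],"twist":0,"claw":0.5},
])

```text
clock: 11.73
position: [0.6023, 0.0945, 0.244]
ee_rot: [-0.002, 0.915, -0.404, 0.005]
contact_force: [0.9, 1.1, 0.1]
width: 0.0429
gripper_force: 0.0
```

```bash
python3 st.py
python3 - <<'E'
from h import *
m,im=snap('wrist','w5.png'); m2,s=snap('side','s5.png')
b=cv2.resize(s[150:230,275:355,::-1],None,fx=5,fy=5,interpolation=2)
cv2.imwrite('pics/v5.png',np.hstack([b,im[:,120:520,::-1]]))
E
```

```text
clk 11.7333 [0.6023 0.0945 0.244 ] cw turned 124.0 q6 140.1 M [ 0.019 -0.085  0.005] F [0.9 1.1 0.1] e6 0.001 0.04288878001103352
```

View pics/v5.png

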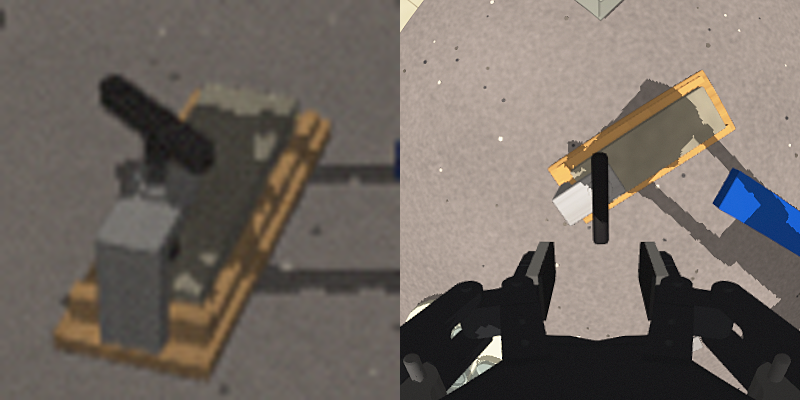

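The handle stayed turned, parallel to the fingers. The stone sits against the stop, and nothing is touching the robot. Handing in.

```bash
python3 -c "
from rig import manip
print(manip.sign_off())"
```

```text
the job is handed in; nothing more can be done
None
```

The stone is fully home against the stop and clamped at an estimated 35 N (from the turning torque) after about 124° of clockwise turn; the handle is released, the other things were not touched, and the job is handed in at about 12 s.

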